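# Hang the hook-on parts cup in the notch of the stock bin

## Task

Pick up the orange parts cup and hang it by its own steel hook over the front rim of the blue stock bin, on the outside, so that the hook drops right down into the notch in the bin's yellow edge strip and cannot slide along; then let go and leave it hanging there. Work gently: feel along the strip for the notch with light pressure rather than forcing the hook, and leave the bottle, the sprocket cluster and the carton where they are.

Things in the scene. Friction and masses are not known exactly. Their poses are not given: they have to be found in the camera images.
- cup_center (a point): Orange open cup, loose, 90 to 180 g, 70 mm along x, 46 mm along y, 65 mm tall, 3 mm walls, standing upright on the bench. Point: its centre, half-way up (32.5 mm above its underside). z up; x points to the side with the steel hook. Grasp from above across the 46 mm (along y), pads on the outer faces, upper half.
- cup_hook (a point): Steel strap hook, 24 mm wide (y), 3 mm thick, leaving the cup's rear (+x) face at its top and turning down: an 11 mm gap, open below, between that face and the leg. Point: mid-gap, on the crossbar's underside (rests on the rim), 40.5 mm along +x and 29.5 mm above the cup's centre. The leg ends 28 mm lower, foot flared outward. Axes as the cup's.
- bin_rim (a point): Middle of the blue bin's front (robot-side) rim: mid thickness of the 6 mm wall, level with the yellow strip's top, 115 mm above the bench. x points level into the bin, y along the rim, z up. The notch's middle lies within 40 mm of this point along y, where exactly is not measured: see the gap in the yellow, or feel the hook drop. Hook in the notch: its point is 10 mm below this one.
- bin: Blue bin, fixed, 300 mm wide (y), 200 mm deep; origin under mid front wall, axes as the rim's. Front wall 105 mm high, on it a yellow strip 6 mm thick, 10 mm high, 200 mm long, with ONE notch 30 mm wide, cut down to the blue wall. Bare wall beyond the strip's ends is no notch. Contents lie 45 mm or more below the rim. It must not take over 20 N from the cup; 3 to 5 N is plenty.
- lube_c (a point): Chain-oil bottle, loose bystander, black with green label and red cap, 44 mm diameter, 120 mm tall; point half-way up. It and the cup may swap sides.
- sprocket_c (a point): Steel sprocket cluster, loose bystander, stepped bright disc 84 mm diameter, 28 mm high; point half-way up.
- carton_c (a point): Small plain cardboard carton, loose bystander, 70 x 100 x 60 mm high; point at its centre.
Mind the look-alikes: they are no part of the job. Leave any turquoise look-alike of the part that bears cup_center alone.

How it is judged (in metres and radians):
On the way, in this order (a step that is already met when the one before it is completed fails the run):
1. the cup is lifted clear of the bench (height (world z) of cup_center above 0.0625 m), for 0.1 s.
2. the hook's leg is over the bin's front rim, cup outside, hook not yet down in the notch (x of cup_hook in the frame of bin_rim between -0.009 and 0.009 m and y of cup_hook in the frame of bin_rim between -0.05 and 0.05 m and z of cup_hook in the frame of bin_rim between -0.004 and 0.02 m), for 0.05 s.
At the end, for the whole second after the job is handed in: The cup hangs at rest outside the bin, released: its hook point is within 9 mm of the rim's mid thickness, 6.5 to 14 mm below the strip's top (down in the notch, which is within 50 mm of the rim's middle), cup upright within 0.2 rad, square to the rim within 0.3 rad, its weight borne by the bin (x of cup_hook in the frame of bin_rim between -0.009 and 0.009 m and y of cup_hook in the frame of bin_rim between -0.05 and 0.05 m and z of cup_hook in the frame of bin_rim between -0.014 and -0.0065 m and angle between cup_center's own z axis and vertical below 0.2 rad and contact force between cup and bin above 0.2 N and angle between the x axis of cup_hook and the x axis of bin_rim, either way round below 0.3 rad and linear speed of cup below 0.02 m/s); the robot touches nothing.
It fails at once if the cup presses on the bin or its strip with more than 20 N (contact force between cup and bin above 20 N).
It fails at once if the lube is moved by more than 20 mm (distance of lube_c from where it was at the start of the episode above 0.02 m).
It fails at once if the sprocket is moved by more than 20 mm (distance of sprocket_c from where it was at the start of the episode above 0.02 m).
It fails at once if the carton is moved by more than 20 mm (distance of carton_c from where it was at the start of the episode above 0.02 m).
It also fails if it takes over 61 s, if anything falls off the work surface, if the arm or the gripper's body presses on something with over 40 N, if the wrist force passes 120 N, or if a joint passes its speed limit or range.

## Robot

A 7-joint arm with a two-finger parallel gripper is mounted at the origin on the work surface. World frame = base frame: x ahead of the robot, y to its left, z up, the work surface at z = 0. Lengths are in mm, angles in degrees, forces in N, time in s.
With the tool pointing down it reaches from about 400 to 900 mm from the base axis. Payload 5.5 kg.
Tool frame: the origin (TCP) lies midway between the tips of the shut fingers; the grasp point (between the pads) lies 19 mm behind it (pinch_z is the distance from the TCP to the grasp point, in mm); z points along the fingers, y is the line along which they close (so a half turn about z gives the same grasp; the last joint's range is limited). The gripper opens to 85 mm and grips with 20 to 120 N. Pads are 22 mm wide; open, the fingers measure 114 mm over their backs; the gripper's body (76 mm by 85 mm) begins 54 mm behind the grasp point. The pads swing forward as they close: fully open they stand 13 mm farther back than shut.
Start: joints at [86.815, 28.699, -24.465, 88.831, 12.651, 65.22, -12.049], TCP at [203.761, -617.237, 231.31] pointing down, gripper open.
Joint ranges: [-164.97, 164.97], [-17.58, 116.51], [-87.97, 89.64], [11.32, 138.91], [-80.73, 260.73], [10.89, 115.49], [-147.41, 147.41]. Speed limits (degrees/s): [147.25, 147.25, 180, 180, 180, 180, 180].

## Interface

Orientations are given as [roll, pitch, yaw] about the fixed x, y, z axes, in that order (R = Rz(yaw) Ry(pitch) Rx(roll)).
In Python, from plant import sense, get_image, camera_params, hand_in, search_frame, regions_of, pinch_z gives the robot as it stands.
- The arm moves only by the tool apply_moves, never from a script. Its argument "moves" is a list of rows, each an object with "turn": the turn, a rotation vector about the tool's x, y, z in rad, a list of three; "translation": the shift along the tool's x, y, z in cm, a list of three; "fingers": the gripper command: -1 is shut, 1 is fully open, values between are in proportion. A call has exactly 8 rows; each row is the pose to reach, as a shift and turn from the pose commanded when the call began, along the tool's axes at that moment; what a row does not reach only later rows make up. A row lasts 1/12 s, in which the tool goes at most 41.7 mm and 7.16 degrees, less where a joint would pass 70% of its speed; a pose out of reach is approached as far as the arm can. A call with a gripper value outside its range is refused whole. The fingers move at their own pace and stop on an object; "force" is the grip in N (left out, the last holds). Time passes only in rows, so rows that repeat a pose let the fingers close, or fill a call up. It gives the time, the measured TCP pose, the force, the opening and the grip force at its end, in the units of the state.
- sense(): the state, without advancing time (a new reading comes with each control period).
- get_image(name): name is "scene" or "top" or "wrist"; returns (picture, depth): 420x560x3 uint8, red, green, blue; 420x560 float32, mm along the optical axis (not along the pixel's ray), 0 where there is no reading.
- camera_params(name): a dict with "fx", "fy", "cx", "cy" (pixels), "origin" and "orientation" of the camera in the world; the wrist camera has in their place "mount" (4x4, takes a point from camera to tool coordinates, whose origin is the TCP and whose axes are the flange's). Camera axes: x right, y up, looking along -z (the intrinsics and any distortion apply to the point x, -y, -z); pixel columns grow to the right and rows downward; lengths in mm; the calibration is good to about 2 mm. A picture is of the moment at which its call begins: read the wrist's pose just before it. camera_params takes no time and is no camera call.
- hand_in(): hands the job in; it is judged then, once.
Trained networks look in the newest picture that a camera, given by its name, has taken for a name from the list of things; names that differ only in an ending like _2 or _b are one class to them, and where a whole thing is asked for, a point or a joint stands for the part that bears it (a point fixed in the world has none). Each returns a list of dicts, best first, with "conf" (0 to 1); they miss things now and then, are a little off and sometimes report something else, mostly with a low value. They report only what shows in the picture. A call takes as long as a camera call. They do not tell look-alikes from the thing itself.
- search_frame(camera, name): "rect" ([left, top, right, bottom] in pixels, round what is visible of it).
- regions_of(camera, name): "region" (420x560 bool, what is visible of it) and "rect" ([left, top, right, bottom] in pixels, round what is visible of it).
The state is a dict: "time_s": time; "q": joint angles; "joint_velocities": joint speeds; "joint_efforts": joint torques, N m; "tcp_pos": TCP position; "orientation": TCP orientation; "contact_force": force on the tool from outside, world axes, zero at the start; "moment": the same for the moment, N m; "grip_width": opening from 0.0 (shut) to 1.0 (fully open); "grip_force": force on a finger pad.
Only numpy, scipy, OpenCV 4.12 (cv2) and the standard library are available. Lean on these libraries where they do the work, as an engineer would, in place of code of your own. Each camera call takes 0.05 s, during which the arm holds its last target. There are 200 camera calls.

## Working session

There is one attempt and no reset: what is moved stays moved. The work goes in short steps, Python scripts to look and compute and a tool call to move; the robot and the scene stay as the last step left them, time stands still between calls to the robot, and variables do not carry over. Pictures are saved under pics/ and viewed, at most 10 in all, crops included, and the job is handed in when it is done.

Besides the shell and the picture viewer there is one more tool, called by a JSON object that holds its "fn" and its "kwargs", one argument or row to a line. apply_moves: Moves the arm, as the interface text tells. Its arguments: {"type":"object","properties":{"moves":{"type":"array"},"force":{"type":"number"}},"required":["moves"]}

```bash
mkdir -p pics; ls
cat > h.py <<'E'
import numpy as np, cv2
from scipy.spatial.transform import Rotation as R
from plant import *
def pose():
    s=sense(); return np.array(s['tcp_pos']), R.from_euler('xyz',s['orientation'],degrees=True).as_matrix(), s
def cam(name):
    p=camera_params(name)
    if 'mount' in p:
        t,Rm,_=pose(); T=np.eye(4);T[:3,:3]=Rm;T[:3,3]=t
        return p,T@np.array(p['mount'])
    T=np.eye(4);o=np.array(p['orientation'])
    T[:3,:3]=R.from_euler('xyz',o,degrees=True).as_matrix() if o.size==3 else o
    T[:3,3]=p['origin'];return p,T
def cloud(name,depth,T=None):
    p,T0=cam(name); T=T0 if T is None else T
    v,u=np.mgrid[:420,:560]
    X=np.stack([(u-p['cx'])/p['fx']*depth,-(v-p['cy'])/p['fy']*depth,-depth],-1)
    return X@T[:3,:3].T+T[:3,3]
E
python3 - <<'E'
from h import *
print(sense()); 
for n in ('scene','top','wrist'): print(n,camera_params(n))
a,d=get_image('scene'); b,d2=get_image('top')
np.savez('s0.npz',a=a,d=d,b=b,d2=d2)
cv2.imwrite('pics/scene.png',a[...,::-1]);cv2.imwrite('pics/top.png',b[...,::-1])
for n in ('cup_center','cup_hook','bin','lube_c','sprocket_c','carton_c'):
  for c in('scene','top'): print(n,c,[(r['rect'],round(r['conf'],2)) for r in search_frame(c,n)])
E
```

```text
pics
{'time_s': 0.0, 'q': array([ 86.81364183,  28.75333336, -24.45345245,  88.89185305,
        12.64930072,  65.21928121, -12.04968184]), 'joint_velocities': array([-0.08235342,  0.00031285,  0.10329898,  0.05030119,  0.09340185,
        0.13886104, -0.00301983]), 'joint_efforts': array([-7.21317883e-04, -5.69499564e+01, -5.81655532e+00, -2.80932015e+01,
        1.05087316e-02,  1.20699842e-02,  6.11458472e-05]), 'tcp_pos': array([ 203.48566634, -616.59582463,  230.26193579]), 'orientation': array([-1.79888748e+02, -5.22575120e-03,  1.82688568e+01]), 'contact_force': array([ 0.87004753, -0.37696038,  0.02131915]), 'moment': array([-0.00132739,  0.01113225,  0.03222337]), 'grip_force': 0.0, 'grip_width': 1.001740994942897}
scene {'fx': 462.7266337724823, 'fy': 462.7266337724823, 'cx': 279.737455199632, 'cy': 208.85416699508247, 'origin': array([995.48870039, 652.91467053, 793.48410623]), 'orientation': array([ 48.20510325,  -0.21913189, 141.90152464])}
top {'fx': 498.5022739342481, 'fy': 498.5022739342481, 'cx': 274.4066164336785, 'cy': 214.0497102839896, 'origin': array([ 446.72778
[... 641 characters left out ...]
320.2], 0.79)]
cup_center top [([133.8, 251.4, 169.7, 282.7], 0.98), ([182.2, 237.0, 214.3, 267.1], 0.64)]
cup_hook scene [([410.3, 265.2, 450.5, 321.3], 0.78), ([365.1, 242.2, 392.2, 289.6], 0.71)]
cup_hook top [([137.6, 252.1, 172.2, 283.0], 0.93), ([183.1, 238.2, 214.0, 268.8], 0.71)]
bin scene [([106.6, 174.9, 248.1, 326.6], 0.88)]
bin top [([248.4, 83.3, 376.0, 176.7], 0.9)]
lube_c scene [([245.6, 136.9, 263.7, 181.3], 0.95)]
lube_c top [([356.2, 242.9, 376.4, 256.3], 0.61)]
sprocket_c scene [([292.5, 203.9, 331.9, 228.4], 0.86)]
sprocket_c top [([270.9, 240.9, 299.3, 272.5], 0.65)]
carton_c scene [([329.7, 309.8, 397.3, 380.0], 0.87)]
carton_c top [([139.2, 179.9, 178.7, 205.2], 0.87)]
```

View pics/scene.png

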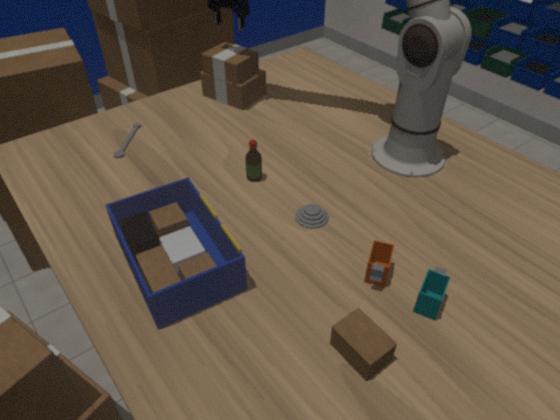

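View pics/top.png

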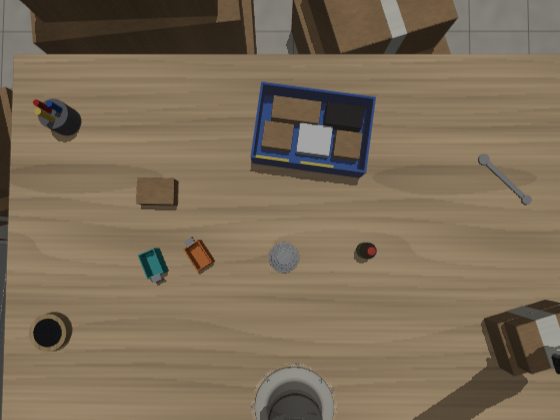

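The scene picture shows the orange cup at (380,263) with its hook towards the camera, the turquoise look-alike at (432,293), and the bin's yellow strip from (203,195) to (238,248). In the top picture the orange cup is at (200,256), its hook at (190,243), and the strip has a gap near (295,162).

Run:
```python
from h import *
z=np.load('s0.npz')
def rep(n,m,P):
    q=P[m]; print(n,m.sum(),'mean',q.mean(0).round(1),'min',np.percentile(q,3,0).round(1),'max',np.percentile(q,97,0).round(1))
for c,im,d in(('top',z['b'],z['d2']),('scene',z['a'],z['d'])):
    P=cloud(c,d); h=cv2.cvtColor(im,cv2.COLOR_RGB2HSV); H,S,V=[h[...,i].astype(int) for i in range(3)]
    ok=d>0
    org=ok&(H<=12)&(S>190)&(V>90)&(P[...,2]>8)&(P[...,2]<90)
    n,l,st,_=cv2.connectedComponentsWithStats(org.astype(np.uint8))
    for i in range(1,n):
        if st[i,4]>60:
            m=l==i; print(c,st[i]); rep('orange',m,P)
            top=m&(P[...,2]>58)
            if top.sum()>8: rep(' top',top,P); print(cv2.minAreaRect(P[top][:,:2].astype(np.float32)))
            print(' all',cv2.minAreaRect(P[m][:,:2].astype(np.float32)))
            y0,x0=st[i,1]-14,st[i,0]-14
            mm=np.zeros_like(m); mm[y0:y0+st[i,3]+28,x0:x0+st[i,2]+28]=1
            hk=mm&ok&(S<90)&(P[...,2]>30)&(P[...,2]<80)
            if hk.sum(): rep(' hook',hk,P)
    yel=ok&(H>18)&(H<34)&(S>150)&(V>100)&(P[...,2]>90)&(P[...,2]<135)
    n,l,st,_=cv2.connectedComponentsWithStats(yel.astype(np.uint8))
    for i in range(1,n):
        if st[i,4]>10: print(c,st[i]); rep('yellow',l==i,P); print(cv2.fitLine(P[l==i][:,:2].astype(np.float32),cv2.DIST_HUBER,0,.01,.01).ravel())
    bl=ok&(H>105)&(H<125)&(S>150)&(P[...,2]>85)&(P[...,2]<125)
    if bl.sum(): rep('blue',bl,P); print(cv2.minAreaRect(P[bl][:,:2].astype(np.float32)))
    for nm in('lube_c','sprocket_c','carton_c'):
        r=regions_of(c,nm)
        if r: rep(nm,r[0]['region']&ok,P)
cv2.imwrite('pics/crop.png',np.hstack([cv2.resize(z['b'][215:300,125:225],None,fx=4,fy=4,interpolation=cv2.INTER_CUBIC),cv2.resize(z['b'][135:220,240:340],None,fx=4,fy=4,interpolation=cv2.INTER_CUBIC)])[...,::-1])
```

```text
blue 426 mean [771.1  -4.5 105.3] min [ 630.5 -197.6   99.9] max [853.8 617.1 111.3]
((776.9518432617188, 213.73196411132812), (812.291259765625, 198.49081420898438), 82.38896179199219)
lube_c 276 mean [ 423.5 -183.6   81.1] min [ 404.3 -209.3   21.3] max [ 443.1 -167.6  122.8]
sprocket_c 684 mean [402.3  30.1  16.3] min [367.4  -3.6   2.3] max [436.3  65.1  31.3]
carton_c 1127 mean [576.2 370.5  56.2] min [543.2 325.   18.3] max [610.1 421.2  65.1]
scene [201 195  10  13  24]
yellow 24 mean [641.7 -65.6 115.6] min [638.  -88.2 113.3] max [645.5 -41.9 116.8]
[ 1.4197798e-01  9.8986983e-01  6.4166193e+02 -6.5524063e+01]
scene [210 209   6   8  15]
yellow 15 mean [647.3 -23.4 114.9] min [644.7 -35.5 112.5] max [649.3 -13.3 116.7]
[ 9.7026482e-02  9.9528182e-01  6.4736945e+02 -2.3096697e+01]
scene [223 227  17  22  46]
yellow 46 mean [659.5  67.4 115.2] min [655.   31.  112.8] max [664.2  98.4 117.5]
[1.263601e-01 9.919844e-01 6.594188e+02 6.722026e+01]
blue 1074 mean [-469.1  -17.7  103.9] min [-693.1 -247.6   87.1] max [836.8 117.1 123.1]
((13.53973388671875, -53.37274169921875), (1686.776123046875, 700.1661987304688), 17.275127410888672)
lube_c 554 mean [ 429.5 -180.2   60.6] min [ 409.5 -198.6    6.7] max [ 444.  -168.5  120.6]
sprocket_c 637 mean [410.8  37.6  15.8] min [373.7  -1.7   2.5] max [439.7  66.2  30. ]
carton_c 2855 mean [588.  380.8  48.8] min [547.5 327.8   5.9] max [613.4 422.8  62. ]
```

View pics/crop.png

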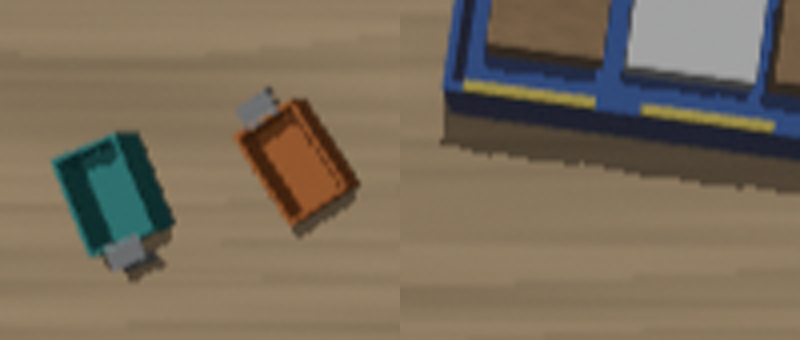

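The left crop shows the orange cup with its hook at the upper left, and the turquoise look-alike beside it. The right crop shows the yellow strip, with its gap at crop x≈597–643, which is top columns ≈289–301.

```bash
cat >> h.py <<'E'
def onplane(name,uv,z,T=None):
    p,T0=cam(name); T=T0 if T is None else T
    uv=np.atleast_2d(uv).astype(float)
    D=np.stack([(uv[:,0]-p['cx'])/p['fx'],-(uv[:,1]-p['cy'])/p['fy'],-np.ones(len(uv))],-1)@T[:3,:3].T
    o=T[:3,3]; return o+D*((z-o[2])/D[:,2])[:,None]
E
python3 - <<'E'
from h import *
z=np.load('s0.npz'); b=z['b']; a=z['a']; P=cloud('top',z['d2']); Ps=cloud('scene',z['d'])
for c,im,PP,bx in(('top',b,P,(225,290,178,225)),('scene',a,Ps,(232,295,355,405))):
    h=cv2.cvtColor(im,cv2.COLOR_RGB2HSV).astype(int); H,S,V=h[...,0],h[...,1],h[...,2]
    box=np.zeros(H.shape,bool); box[bx[0]:bx[1],bx[2]:bx[3]]=1
    m=box&(H<14)&(S>150)&(V>60)&(PP[...,2]>3)
    print(c,'px',m.sum(), 'HSV',h[m].mean(0) if m.any() else h[256,200])
    if m.any():
        q=PP[m]; print('z pct',np.percentile(q[:,2],[5,50,95,99]).round(1))
        t=q[q[:,2]>50][:,:2]; print('top rim rect',len(t),cv2.minAreaRect(t.astype(np.float32)), cv2.minAreaRect(q[:,:2].astype(np.float32)))
    hk=box&(S<70)&(PP[...,2]>35)&(PP[...,2]<85)
    print('hook',hk.sum(),PP[hk].mean(0).round(1) if hk.any() else '', cv2.minAreaRect(PP[hk][:,:2].astype(np.float32)))
# yellow pixels on plane z=115
for c,im,bx in(('top',b,(145,175,245,345)),('scene',a,(185,260,195,250))):
    h=cv2.cvtColor(im,cv2.COLOR_RGB2HSV).astype(int)
    m=(h[...,0]>15)&(h[...,0]<35)&(h[...,1]>90)&(h[...,2]>70)
    bb=np.zeros(m.shape,bool); bb[bx[0]:bx[1],bx[2]:bx[3]]=1; m&=bb
    if c=='top': m&=P[...,2]>85
    else: m&=Ps[...,2]>85
    v,u=np.nonzero(m); X=onplane(c,np.c_[u,v],115)
    l=cv2.fitLine(X[:,:2].astype(np.float32),cv2.DIST_HUBER,0,.01,.01).ravel(); d=l[:2]*np.sign(l[1])
    s=np.sort((X[:,:2]-l[2:])@d); g=np.argmax(np.diff(s))
    print(c,len(s),'dir',d,'ang',np.degrees(np.arctan2(-d[0],d[1])),'ends',[ (l[2:]+d*t).round(1) for t in (s[0],s[g],s[g+1],s[-1])],'len',s[-1]-s[0],'gap',s[g+1]-s[g], 'mid',(l[2:]+d*(s[0]+s[-1])/2).round(1),'notch',(l[2:]+d*(s[g]+s[g+1])/2).round(1))
E
```

```text
top px 409 HSV [ 11.90464548 183.7408313  108.11002445]
z pct [ 3.5 24.5 66.4 71.6]
top rim rect 126 ((440.4656982421875, 168.22332763671875), (76.21112823486328, 249.56344604492188), 19.732542037963867) ((441.7320556640625, 168.67755126953125), (78.90180969238281, 249.56344604492188), 19.7325439453125)
hook 55 [442.9 281.3  64.7] ((442.3466796875, 281.5364990234375), (17.225677490234375, 23.833316802978516), 36.471435546875)
scene px 609 HSV [ 11.39737274 192.83908046  86.97372742]
z pct [ 5.3 37.7 65.6 67.6]
top rim rect 197 ((687.036376953125, 444.0609130859375), (744.999267578125, 44.29164123535156), 33.7020149230957) ((686.7711181640625, 443.88397216796875), (745.6369018554688, 44.29164123535156), 33.70201873779297)
hook 175 [445.9 282.9  53.9] ((443.9349365234375, 281.36358642578125), (18.490705490112305, 23.30227279663086), 35.51996994018555)
top 165 dir [0.13172022 0.99128693] ang -7.569008 ends [array([637.2, -91.1]), array([648.1,  -9.7]), array([652.2,  21.4]), array([663.1, 103.5])] len 196.36401290331034 gap 31.389200555623532 mid [650.2   6.2] notch [650.1   5.9]
scene 245 dir [0.13543515 0.9907862 ] ang -7.783783 ends [array([637. , -96.4]), array([649.6,  -4.5]), array([652.5,  17.1]), array([665., 108.])] len 206.31291723543427 gap 21.737908900416695 mid [651.    5.8] notch [651.1   6.3]
```

{"fn": "apply_moves", "kwargs": {
  "moves": [
    {"turn": [0, 0, 0], "translation": [2.5, -0.9, 0], "fingers": 1},
    {"turn": [0, 0, 0], "translation": [6, -2.2, 0], "fingers": 1},
    {"turn": [0, 0, 0], "translation": [9.7, -3.6, 0], "fingers": 1},
    {"turn": [0, 0, 0], "translation": [13.4, -5, 0], "fingers": 1},
    {"turn": [0, 0, 0], "translation": [17.1, -6.4, 0], "fingers": 1},
    {"turn": [0, 0, 0], "translation": [20.8, -7.8, 0], "fingers": 1},
    {"turn": [0, 0, 0], "translation": [24.5, -9.2, 0], "fingers": 1},
    {"turn": [0, 0, 0], "translation": [28.2, -10.6, 0], "fingers": 1}
  ]
}}

```text
time_s: 1.67
tcp_pos: [439.6, -426.9, 231.6]
orientation: [180.0, -0.0, 18.3]
contact_force: [0.1, -1.2, 0.8]
grip_width: 1.001
grip_force: 0.0
```

```bash
cat >> h.py <<'E'
def go(xyz,yaw):
    t,Rm,s=pose(); dt=(Rm.T@(np.array(xyz)-t))/10
    y=s['orientation'][2]; dy=(yaw-y+180)%360-180
    print('tcp',t.round(1),'ori',np.round(s['orientation'],2),'q',np.round(s['q'],1),'F',np.round(s['contact_force'],2),'grip',round(float(s['grip_width']),3),round(float(s['grip_force']),1),'t',round(s['time_s'],2))
    print('translation cm',dt.round(2),'turn z',round(-np.radians(dy),3),'=deg',round(dy,1))
E
python3 -c "
from h import *
go([630,-110,230],25)"
```

```text
tcp [ 439.6 -426.9  231.6] ori [ 1.7997e+02 -1.0000e-02  1.8250e+01] q [ 63.8  25.6 -29.5  94.4  13.8  63.6 -41.2] F [ 0.07 -1.25  0.8 ] grip 1.001 0.0 t 1.67
translation cm [ 28.01 -24.13   0.15] turn z -0.118 =deg 6.7
```

{"fn": "apply_moves", "kwargs": {
  "moves": [
    {"turn": [0, 0, -0.015], "translation": [2.7, -2.4, 0], "fingers": 1},
    {"turn": [0, 0, -0.03], "translation": [5.5, -4.8, 0], "fingers": 1},
    {"turn": [0, 0, -0.045], "translation": [8.2, -7.2, 0], "fingers": 1},
    {"turn": [0, 0, -0.06], "translation": [10.9, -9.6, 0], "fingers": 1},
    {"turn": [0, 0, -0.075], "translation": [13.6, -12.0, 0], "fingers": 1},
    {"turn": [0, 0, -0.09], "translation": [16.3, -14.4, 0], "fingers": 1},
    {"turn": [0, 0, -0.105], "translation": [19, -16.8, 0], "fingers": 1},
    {"turn": [0, 0, -0.12], "translation": [21.7, -19.2, 0], "fingers": 1}
  ]
}}

```text
time_s: 2.33
tcp_pos: [584.9, -176.4, 231.5]
orientation: [180.0, -0.0, 25.2]
contact_force: [-0.3, 0.1, 0.0]
grip_width: 0.995
grip_force: 0.0
```

```bash
python3 -c "
from h import *
go([520,100,230],36)"
```

```text
tcp [ 584.9 -176.4  231.5] ori [ 1.7997e+02 -1.0000e-02  2.5170e+01] q [ 40.5  26.6 -35.2  94.5  16.7  64.2 -64. ] F [-0.31  0.15  0.03] grip 0.995 0.0 t 2.33
translation cm [  5.88 -27.77   0.14] turn z -0.189 =deg 10.8
```

{"fn": "apply_moves", "kwargs": {
  "moves": [
    {"turn": [0, 0, -0.025], "translation": [0.7, -3.5, 0], "fingers": 1},
    {"turn": [0, 0, -0.05], "translation": [1.4, -7, 0], "fingers": 1},
    {"turn": [0, 0, -0.075], "translation": [2.1, -10.5, 0], "fingers": 1},
    {"turn": [0, 0, -0.1], "translation": [2.8, -14, 0], "fingers": 1},
    {"turn": [0, 0, -0.125], "translation": [3.5, -17.5, 0], "fingers": 1},
    {"turn": [0, 0, -0.15], "translation": [4.2, -21, 0], "fingers": 1},
    {"turn": [0, 0, -0.17], "translation": [5, -24.5, 0], "fingers": 1},
    {"turn": [0, 0, -0.19], "translation": [5.9, -27.8, 0], "fingers": 1}
  ]
}}

```text
time_s: 3.0
tcp_pos: [518.7, 100.6, 231.6]
orientation: [180.0, -0.0, 36.1]
contact_force: [0.8, -0.0, -0.3]
grip_width: 0.999
grip_force: 0.0
```

```bash
python3 -c "
from h import *
go([390,245,230],36)"
```

```text
tcp [518.7 100.6 231.6] ori [ 1.7996e+02 -1.0000e-02  3.6100e+01] q [ 22.7  19.5 -44.3 105.8  15.6  60.8 -81.6] F [ 0.77 -0.   -0.3 ] grip 0.999 0.0 t 3.0
translation cm [ -1.89 -19.25   0.15] turn z 0.002 =deg -0.1
```

{"fn": "apply_moves", "kwargs": {
  "moves": [
    {"turn": [0, 0, 0], "translation": [-0.3, -3.2, 0], "fingers": 1},
    {"turn": [0, 0, 0], "translation": [-0.6, -6.4, 0], "fingers": 1},
    {"turn": [0, 0, 0], "translation": [-0.9, -9.6, 0], "fingers": 1},
    {"turn": [0, 0, 0], "translation": [-1.2, -12.8, 0], "fingers": 1},
    {"turn": [0, 0, 0], "translation": [-1.5, -15.6, 0], "fingers": 1},
    {"turn": [0, 0, 0], "translation": [-1.9, -18, 0], "fingers": 1},
    {"turn": [0, 0, 0], "translation": [-1.9, -19.3, 0], "fingers": 1},
    {"turn": [0, 0, 0], "translation": [-1.9, -19.3, 0], "fingers": 1}
  ]
}}

```text
time_s: 3.67
tcp_pos: [388.5, 246.6, 231.9]
orientation: [-180.0, -0.1, 36.3]
contact_force: [-0.1, -1.0, -0.0]
grip_width: 0.998
grip_force: 0.0
```

```bash
cat > cup.py <<'E'
from h import *
import sys
p,T=cam('wrist'); a,d=get_image('wrist'); P=cloud('wrist',d,T)
cv2.imwrite('pics/'+sys.argv[1],a[...,::-1]); np.savez('w.npz',a=a,d=d,T=T)
h=cv2.cvtColor(a,cv2.COLOR_RGB2HSV).astype(int); H,S,V=h[...,0],h[...,1],h[...,2]
m=(H<14)&(S>150)&(V>60)&(d>0)&(P[...,2]>60)&(P[...,2]<70)
n,l,st,_=cv2.connectedComponentsWithStats(m.astype(np.uint8)); 
i=1+np.argmax(st[1:,4]); q=P[m][:,:2].astype(np.float32)
print('rim',m.sum(),n-1,st[i],cv2.minAreaRect(q),'z',np.median(P[m][:,2]).round(1))
r=cv2.minAreaRect(q)
for nm in('cup_center','cup_hook'):
    print(nm,[(x['rect'],round(x['conf'],2)) for x in search_frame('wrist',nm)])
hk=(S<80)&(d>0)&(P[...,2]>58)&(P[...,2]<70)&(np.hypot(P[...,0]-r[0][0],P[...,1]-r[0][1])<65)
print('hook',hk.sum(),P[hk].mean(0).round(1),cv2.minAreaRect(P[hk][:,:2].astype(np.float32)))
go([400,250,230],36)
E
python3 cup.py wrist1.png
```

```text
rim 770 1 [254 127  55  81 770] ((409.58697509765625, 257.9991455078125), (70.09822082519531, 45.64783477783203), 33.588863372802734) z 65.1
cup_center [([113.0, 51.1, 197.1, 164.3], 0.88), ([253.3, 106.1, 310.4, 204.6], 0.65)]
cup_hook [([116.3, 56.0, 198.3, 159.7], 0.88), ([252.1, 105.7, 309.8, 206.2], 0.65)]
hook 570 [443.6 280.5  65.4] ((443.5721435546875, 280.4356994628906), (16.92333984375, 23.946651458740234), 33.453895568847656)
tcp [391.4 243.  231.4] ori [ 1.7996e+02 -1.0000e-02  3.5990e+01] q [ 10.6  12.5 -51.1 114.4  11.4  58.2 -99.9] F [ 0.22 -0.69  0.48] grip 0.997 0.0 t 3.82
translation cm [ 1.11 -0.06  0.14] turn z -0.0 =deg 0.0
```

View pics/wrist1.png

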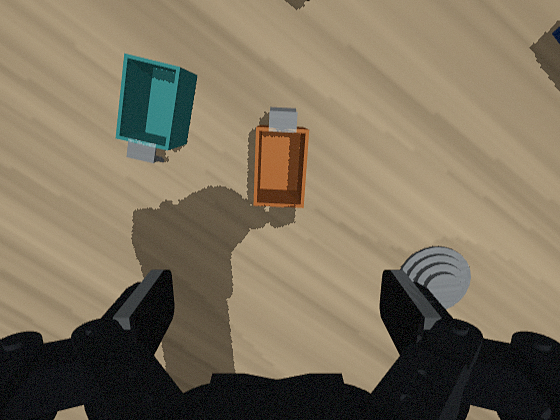

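The wrist picture shows the orange cup rim at about (282,167), its hook at (283,117) pointing up, the turquoise cup at (157,103) and the sprocket at (437,277), clear of the grasp. The measured rim of 70.1 × 45.6 mm at z 65 matches the given size.

```bash
python3 cup.py wrist2.png; python3 -c "
from h import *
go([409.3,257.5,140],33.6)"
```

```text
rim 780 1 [249 127  54  81 780] ((409.65899658203125, 258.00384521484375), (70.18106842041016, 45.565372467041016), 33.432926177978516) z 65.1
cup_center [([247.9, 103.9, 301.8, 206.9], 0.97), ([110.2, 51.6, 193.0, 164.0], 0.83), ([550.4, 20.0, 559.0, 50.0], 0.33)]
cup_hook [([110.4, 53.2, 190.6, 162.1], 0.8)]
hook 550 [443.7 280.8  65.2] ((443.70489501953125, 280.1593017578125), (16.66493034362793, 23.891983032226562), 35.33806228637695)
tcp [391.5 242.7 231.2] ori [1.80e+02 1.00e-02 3.59e+01] q [ 10.7  12.5 -51.1 114.4  11.4  58.2 -99.9] F [ 0.51 -0.22 -0.21] grip 1.002 0.0 t 3.97
translation cm [ 1.12 -0.09  0.12] turn z -0.002 =deg 0.1
tcp [391.5 242.7 231.2] ori [1.80e+02 1.00e-02 3.59e+01] q [ 10.7  12.5 -51.1 114.4  11.4  58.2 -99.9] F [ 0.51 -0.22 -0.21] grip 1.002 0.0 t 3.97
translation cm [ 2.31 -0.15  9.12] turn z 0.04 =deg -2.3
```

{"fn": "apply_moves", "kwargs": {
  "moves": [
    {"turn": [0, 0, 0.02], "translation": [1.2, -0.1, 1], "fingers": 1},
    {"turn": [0, 0, 0.042], "translation": [2.4, -0.2, 3], "fingers": 1},
    {"turn": [0, 0, 0.042], "translation": [2.4, -0.2, 5.5], "fingers": 1},
    {"turn": [0, 0, 0.042], "translation": [2.4, -0.2, 8], "fingers": 1},
    {"turn": [0, 0, 0.042], "translation": [2.4, -0.2, 10.5], "fingers": 1},
    {"turn": [0, 0, 0.042], "translation": [2.4, -0.2, 12.5], "fingers": 1},
    {"turn": [0, 0, 0.042], "translation": [2.4, -0.2, 13.1], "fingers": 1},
    {"turn": [0, 0, 0.042], "translation": [2.4, -0.2, 13.1], "fingers": 1}
  ]
}}

```text
time_s: 4.63
tcp_pos: [408.1, 258.3, 98.7]
orientation: [-180.0, 0.2, 33.6]
contact_force: [0.8, 0.5, -0.6]
grip_width: 0.999
grip_force: 0.0
```

```bash
python3 -c "
from h import *
go([409.6,258,28],33.5)"
```

```text
tcp [408.1 258.3  98.7] ori [-179.96    0.21   33.56] q [   0.2   27.2  -43.   117.9   26.2   44.8 -115.2] F [ 0.81  0.51 -0.57] grip 0.999 0.0 t 4.63
translation cm [0.14 0.11 7.07] turn z 0.001 =deg -0.1
```

{"fn": "apply_moves", "kwargs": {
  "moves": [
    {"turn": [0, 0, 0], "translation": [0.1, 0.1, 1.5], "fingers": 1},
    {"turn": [0, 0, 0], "translation": [0.1, 0.1, 3], "fingers": 1},
    {"turn": [0, 0, 0], "translation": [0.1, 0.1, 4.5], "fingers": 1},
    {"turn": [0, 0, 0], "translation": [0.1, 0.1, 5.7], "fingers": 1},
    {"turn": [0, 0, 0], "translation": [0.1, 0.1, 6.6], "fingers": 1},
    {"turn": [0, 0, 0], "translation": [0.1, 0.1, 7], "fingers": 1},
    {"turn": [0, 0, 0], "translation": [0.1, 0.1, 7], "fingers": 1},
    {"turn": [0, 0, 0], "translation": [0.1, 0.1, 7], "fingers": 1}
  ]
}}

```text
time_s: 5.3
tcp_pos: [410.6, 259.6, 30.7]
orientation: [180.0, -0.0, 33.6]
contact_force: [-0.3, 0.1, -0.5]
grip_width: 0.993
grip_force: 0.0
```

```bash
python3 -c "
from h import *
go([409.6,258,28],33.5)"
```

```text
tcp [410.6 259.6  30.7] ori [ 1.800e+02 -3.000e-02  3.363e+01] q [  -4.8   33.7  -37.2  119.3   33.5   37.5 -121.2] F [-0.3   0.14 -0.51] grip 0.993 0.0 t 5.3
translation cm [-0.17  0.08  0.27] turn z 0.002 =deg -0.1
```

{"fn": "apply_moves", "kwargs": {
  "moves": [
    {"turn": [0, 0, 0], "translation": [-0.1, 0.1, 0.1], "fingers": 1},
    {"turn": [0, 0, 0], "translation": [-0.1, 0.1, 0.1], "fingers": 0.2},
    {"turn": [0, 0, 0], "translation": [-0.1, 0.1, 0.1], "fingers": 0},
    {"turn": [0, 0, 0], "translation": [-0.1, 0.1, 0.1], "fingers": -0.5},
    {"turn": [0, 0, 0], "translation": [-0.1, 0.1, 0.1], "fingers": -1},
    {"turn": [0, 0, 0], "translation": [-0.1, 0.1, 0.1], "fingers": -1},
    {"turn": [0, 0, 0], "translation": [-0.1, 0.1, 0.1], "fingers": -1},
    {"turn": [0, 0, 0], "translation": [-0.1, 0.1, 0.1], "fingers": -1}
  ],
  "force": 40
}}

```text
time_s: 5.97
tcp_pos: [410.3, 258.0, 29.7]
orientation: [180.0, -0.0, 33.6]
contact_force: [-0.4, 0.3, 6.1]
grip_width: 0.532
grip_force: 41.9
```

```bash
python3 -c "
from h import *
go([409.6,258,130],33.5)"
```

```text
tcp [410.3 258.   29.7] ori [ 1.7998e+02 -4.0000e-02  3.3630e+01] q [  -4.8   33.8  -37.1  119.5   33.6   37.3 -121.2] F [-0.43  0.29  6.1 ] grip 0.532 41.9 t 5.97
translation cm [ -0.05  -0.03 -10.03] turn z 0.002 =deg -0.1
```

{"fn": "apply_moves", "kwargs": {
  "moves": [
    {"turn": [0, 0, 0], "translation": [0, 0, -0.5], "fingers": -1},
    {"turn": [0, 0, 0], "translation": [0, 0, -1.5], "fingers": -1},
    {"turn": [0, 0, 0], "translation": [0, 0, -3], "fingers": -1},
    {"turn": [0, 0, 0], "translation": [0, 0, -5], "fingers": -1},
    {"turn": [0, 0, 0], "translation": [0, 0, -7.5], "fingers": -1},
    {"turn": [0, 0, 0], "translation": [0, 0, -10], "fingers": -1},
    {"turn": [0, 0, 0], "translation": [0, 0, -12.5], "fingers": -1},
    {"turn": [0, 0, 0], "translation": [0, 0, -14.5], "fingers": -1}
  ]
}}

```text
time_s: 6.63
tcp_pos: [409.7, 258.1, 176.4]
orientation: [180.0, -0.0, 33.7]
contact_force: [1.9, -0.0, -1.8]
grip_width: 0.532
grip_force: 41.4
```

```bash
python3 -c "
from h import *
go([500,100,185],0)"
```

```text
tcp [409.7 258.1 176.4] ori [ 1.800e+02 -5.000e-02  3.366e+01] q [   5.6   20.2  -48.3  114.7   18.8   53.1 -108.8] F [ 1.89 -0.03 -1.78] grip 0.532 41.4 t 6.63
translation cm [-1.25 18.16 -0.86] turn z 0.587 =deg -33.7
```

{"fn": "apply_moves", "kwargs": {
  "moves": [
    {"turn": [0, 0, 0.06], "translation": [-0.2, 2, 0], "fingers": -1},
    {"turn": [0, 0, 0.15], "translation": [-0.6, 5, 0], "fingers": -1},
    {"turn": [0, 0, 0.25], "translation": [-1, 8.5, 0], "fingers": -1},
    {"turn": [0, 0, 0.35], "translation": [-1.4, 12, 0], "fingers": -1},
    {"turn": [0, 0, 0.45], "translation": [-1.8, 16, 0], "fingers": -1},
    {"turn": [0, 0, 0.55], "translation": [-2.2, 20, 0], "fingers": -1},
    {"turn": [0, 0, 0.64], "translation": [-2.6, 23.5, 0], "fingers": -1},
    {"turn": [0, 0, 0.72], "translation": [-2.9, 26.4, 0], "fingers": -1}
  ]
}}

```text
time_s: 7.3
tcp_pos: [532.5, 18.7, 174.8]
orientation: [180.0, -0.0, -8.0]
contact_force: [1.1, -0.4, -0.6]
grip_width: 0.526
grip_force: 41.4
```

```bash
python3 -c "
from h import *
go([571,17,150],-7.7)"
```

```text
tcp [532.5  18.7 174.8] ori [ 1.7996e+02 -1.0000e-02 -8.0100e+00] q [  22.3   22.   -33.3  108.6   14.8   53.7 -115.9] F [ 1.05 -0.36 -0.62] grip 0.526 41.4 t 7.3
translation cm [ 3.83 -0.37  2.48] turn z -0.005 =deg 0.3
```

{"fn": "apply_moves", "kwargs": {
  "moves": [
    {"turn": [0, 0, 0], "translation": [0.8, 0, 0], "fingers": -1},
    {"turn": [0, 0, 0], "translation": [1.8, 0, 0], "fingers": -1},
    {"turn": [0, 0, 0], "translation": [2.8, 0, 0.5], "fingers": -1},
    {"turn": [0, 0, 0], "translation": [3.5, 0, 1], "fingers": -1},
    {"turn": [0, 0, 0], "translation": [3.8, 0, 1.5], "fingers": -1},
    {"turn": [0, 0, 0], "translation": [3.8, 0, 1.5], "fingers": -1},
    {"turn": [0, 0, 0], "translation": [3.8, 0, 1.5], "fingers": -1},
    {"turn": [0, 0, 0], "translation": [3.8, 0, 1.5], "fingers": -1}
  ]
}}

```text
time_s: 7.97
tcp_pos: [569.0, 17.8, 159.0]
orientation: [-180.0, 0.1, -7.5]
contact_force: [0.6, 0.5, -1.3]
grip_width: 0.53
grip_force: 41.5
```

```bash
cat > rim.py <<'E'
from h import *
import sys
p,T=cam('wrist'); a,d=get_image('wrist'); P=cloud('wrist',d,T); t,Rm,_=pose()
cv2.imwrite('pics/'+sys.argv[1],a[...,::-1]); np.savez('w.npz',a=a,d=d,T=T)
h=cv2.cvtColor(a,cv2.COLOR_RGB2HSV).astype(int); H,S,V=h[...,0],h[...,1],h[...,2]
m=(H>17)&(H<35)&(S>130)&(V>90)&(d>0)&(P[...,2]>108)&(P[...,2]<122)
q=P[m]
if len(q):
    l=cv2.fitLine(q[:,:2].astype(np.float32),cv2.DIST_HUBER,0,.01,.01).ravel(); dd=l[:2]*np.sign(l[1]); o=l[2:]
    s=np.sort((q[:,:2]-o)@dd); g=np.argmax(np.diff(s)); w=(q[:,:2]-o)@np.array([dd[1],-dd[0]])
    print('strip n',m.sum(),'z',np.median(q[:,2]).round(1),'yaw',np.degrees(np.arctan2(-dd[0],dd[1])).round(2),'span',(s[-1]-s[0]).round(1),'width',np.percentile(w,[2,98]).round(1),'gap',(s[g+1]-s[g]).round(1),'notch',(o+dd*(s[g]+s[g+1])/2).round(1),'ends',(o+dd*s[0]).round(1),(o+dd*s[-1]).round(1))
t2=P-T[:3,3]
L=(P-t)@Rm  # tool coords
for nm,mm in(('hook',(S<80)&(d>0)),('orange',(H<14)&(S>150)&(V>60)&(d>0))):
    k=mm&(abs(L[...,0])<65)&(abs(L[...,1])<20)&(L[...,2]>-42)&(L[...,2]<-20)
    if nm=='hook': k&=L[...,0]>28
    if k.sum(): print(nm,k.sum(),'tool xyz min',np.percentile(L[k],2,0).round(1),'med',np.median(L[k],0).round(1),'max',np.percentile(L[k],98,0).round(1),cv2.minAreaRect(L[k][:,:2].astype(np.float32)))
go([571,17,150],-7.7)
E
python3 rim.py w3.png
```

```text
strip n 3472 z 115.3 yaw -7.72 span 200.9 width [-2.8  2.8] gap 29.9 notch [651.8   3.9] ends [638.3 -95.8] [665.3 103.3]
hook 4461 tool xyz min [ 31.6 -12.  -36.5] med [ 41.4  -0.4 -35.2] max [ 48.4  11.  -22.7] ((39.68145751953125, 0.14620208740234375), (17.74423599243164, 25.420963287353516), 0.14339247345924377)
orange 2389 tool xyz min [-33.3 -19.4 -36. ] med [ 17.2  16.9 -29.2] max [ 34.5  19.9 -20.3] ((0.48990631103515625, 0.012287139892578125), (39.994041442871094, 68.65442657470703), 89.97756958007812)
tcp [569.2  17.6 159.3] ori [-1.80e+02  3.00e-02 -7.56e+00] q [  20.6   26.7  -32.   104.2   17.1   54.  -116.4] F [-0.06  0.43 -1.74] grip 0.531 41.5 t 8.02
translation cm [0.19 0.03 0.93] turn z 0.002 =deg -0.1
```

View pics/w3.png

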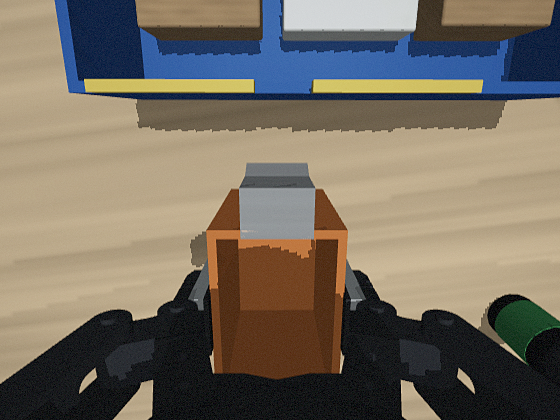

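The wrist picture shows the cup held square, with the hook crossbar at (277,200). The yellow strip lies at row 86, with its gap at columns 254–313. The measured strip (201 mm span, 30 mm gap, z 115.3) matches the given sizes.

{"fn": "apply_moves", "kwargs": {
  "moves": [
    {"turn": [0, 0, 0], "translation": [0.7, 0, 0], "fingers": -1},
    {"turn": [0, 0, 0], "translation": [1.5, 0.1, 0], "fingers": -1},
    {"turn": [0, 0, 0], "translation": [2.4, 0.2, 0.5], "fingers": -1},
    {"turn": [0, 0, 0], "translation": [3.2, 0.3, 1.3], "fingers": -1},
    {"turn": [0, 0, 0], "translation": [3.9, 0.3, 2.1], "fingers": -1},
    {"turn": [0, 0, 0], "translation": [4.3, 0.3, 2.7], "fingers": -1},
    {"turn": [0, 0, 0], "translation": [4.3, 0.3, 2.9], "fingers": -1},
    {"turn": [0, 0, 0], "translation": [4.3, 0.3, 2.9], "fingers": -1}
  ]
}}

```text
time_s: 8.68
tcp_pos: [611.0, 8.4, 128.7]
orientation: [-180.0, 0.2, -7.6]
contact_force: [-0.1, -0.6, -2.1]
grip_width: 0.535
grip_force: 41.5
```

```bash
python3 rim.py w4.png; python3 -c "
from h import *
go([611.7,9.3,108],-7.7)"
```

```text
strip n 5511 z 115.3 yaw -7.61 span 201.3 width [-3.3  2.5] gap 30.2 notch [652.7   3.6] ends [639.4 -95.8] [666.1 103.7]
hook 3787 tool xyz min [ 34.7 -11.6 -36. ] med [ 42.8  -0.  -34.7] max [ 48.4  11.4 -22.2] ((40.75399398803711, 0.4690704345703125), (25.217683792114258, 15.895821571350098), 89.69498443603516)
orange 2568 tool xyz min [-33.1 -19.8 -35.8] med [ 31.5  12.2 -31. ] max [ 34.6  20.  -20.2] ((0.4734649658203125, 0.0003032684326171875), (39.99864196777344, 68.59435272216797), 89.99917602539062)
tcp [611.1   8.6 129.4] ori [-1.7999e+02  1.1000e-01 -7.6100e+00] q [  19.1   32.6  -30.1   99.3   19.6   53.5 -116.6] F [-0.   -0.07 -2.31] grip 0.532 41.5 t 8.73
translation cm [-4.09 -0.3  -2.05] turn z 0.002 =deg -0.1
tcp [611.1   8.6 129.4] ori [-1.7999e+02  1.1000e-01 -7.6100e+00] q [  19.1   32.6  -30.1   99.3   19.6   53.5 -116.6] F [-0.   -0.07 -2.31] grip 0.532 41.5 t 8.73
translation cm [ 0.05 -0.08  2.14] turn z 0.002 =deg -0.1
```

View pics/w4.png

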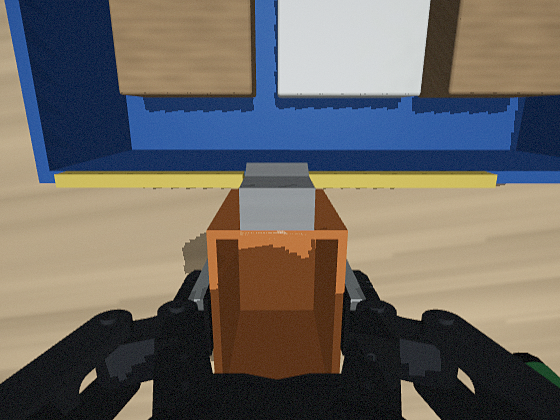

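The wrist picture shows the hook (columns 240–315) over the strip gap at row 180. The leg is beyond the strip, above the bin's inside. I'll descend slowly in stages.

{"fn": "apply_moves", "kwargs": {
  "moves": [
    {"turn": [0, 0, 0], "translation": [0.1, -0.06, 0], "fingers": -1},
    {"turn": [0, 0, 0], "translation": [0.1, -0.06, 0.3], "fingers": -1},
    {"turn": [0, 0, 0], "translation": [0.1, -0.06, 0.7], "fingers": -1},
    {"turn": [0, 0, 0], "translation": [0.1, -0.06, 1.1], "fingers": -1},
    {"turn": [0, 0, 0], "translation": [0.1, -0.06, 1.5], "fingers": -1},
    {"turn": [0, 0, 0], "translation": [0.1, -0.06, 1.9], "fingers": -1},
    {"turn": [0, 0, 0], "translation": [0.1, -0.06, 2.2], "fingers": -1},
    {"turn": [0, 0, 0], "translation": [0.1, -0.06, 2.2], "fingers": -1}
  ]
}}

```text
time_s: 9.4
tcp_pos: [612.2, 8.6, 107.3]
orientation: [180.0, 0.1, -7.6]
contact_force: [0.0, 0.7, -1.7]
grip_width: 0.525
grip_force: 41.5
```

```bash
python3 -c "
from h import *
go([612.1,9.2,87],-7.7)"
```

```text
tcp [612.2   8.6 107.3] ori [ 1.7999e+02  9.0000e-02 -7.6300e+00] q [  18.4   34.3  -29.3   99.8   20.7   51.4 -117.4] F [ 0.01  0.69 -1.67] grip 0.525 41.5 t 9.4
translation cm [-0.02 -0.06  2.03] turn z 0.001 =deg -0.1
```

{"fn": "apply_moves", "kwargs": {
  "moves": [
    {"turn": [0, 0, 0], "translation": [0, -0.05, 0.3], "fingers": -1},
    {"turn": [0, 0, 0], "translation": [0, -0.05, 0.6], "fingers": -1},
    {"turn": [0, 0, 0], "translation": [0, -0.05, 0.9], "fingers": -1},
    {"turn": [0, 0, 0], "translation": [0, -0.05, 1.2], "fingers": -1},
    {"turn": [0, 0, 0], "translation": [0, -0.05, 1.5], "fingers": -1},
    {"turn": [0, 0, 0], "translation": [0, -0.05, 1.8], "fingers": -1},
    {"turn": [0, 0, 0], "translation": [0, -0.05, 2.0], "fingers": -1},
    {"turn": [0, 0, 0], "translation": [0, -0.05, 2.0], "fingers": -1}
  ]
}}

```text
time_s: 10.07
tcp_pos: [612.6, 9.1, 87.7]
orientation: [180.0, 0.0, -7.6]
contact_force: [-1.2, 0.9, -1.9]
grip_width: 0.53
grip_force: 41.5
```

```bash
python3 rim.py w5.png
```

```text
strip n 10162 z 115.2 yaw -7.64 span 196.7 width [-3.7  2.3] gap 29.7 notch [653.    3.7] ends [639.9 -93.8] [666.  101.2]
hook 3913 tool xyz min [ 34.1 -11.7 -36.4] med [ 42.6  -0.2 -35.1] max [ 48.4  11.2 -22.2] ((40.05297088623047, 0.2005910873413086), (25.298967361450195, 17.61202049255371), 88.18688201904297)
orange 2547 tool xyz min [-33.2 -19.3 -36.2] med [ 26.4  14.1 -30.6] max [ 34.5  19.9 -20.2] ((0.4142303466796875, -0.00090789794921875), (68.79471588134766, 39.99405288696289), 0.0008078981190919876)
tcp [612.8   9.2  88. ] ori [ 1.80e+02  3.00e-02 -7.63e+00] q [  17.9   35.8  -28.7  100.4   21.7   49.4 -118.2] F [-0.02  0.2  -1.73] grip 0.531 41.5 t 10.12
translation cm [-4.25 -0.22 -6.2 ] turn z 0.001 =deg -0.1
```

View pics/w5.png

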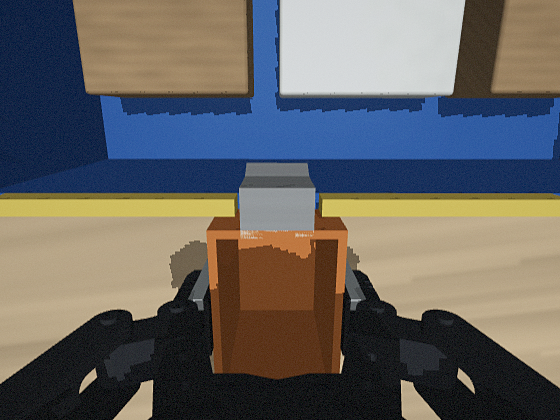

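The wrist picture shows the hook (columns 240–315) centred in the notch, whose edges are at 236 and 321, about 5 mm above the strip top. There is no contact force beyond the weight.

{"fn": "apply_moves", "kwargs": {
  "moves": [
    {"turn": [0, 0, 0], "translation": [0, 0, 0.1], "fingers": -1},
    {"turn": [0, 0, 0], "translation": [0, 0, 0.2], "fingers": -1},
    {"turn": [0, 0, 0], "translation": [0, 0, 0.3], "fingers": -1},
    {"turn": [0, 0, 0], "translation": [0, 0, 0.4], "fingers": -1},
    {"turn": [0, 0, 0], "translation": [0, 0, 0.5], "fingers": -1},
    {"turn": [0, 0, 0], "translation": [0, 0, 0.6], "fingers": -1},
    {"turn": [0, 0, 0], "translation": [0, 0, 0.7], "fingers": -1},
    {"turn": [0, 0, 0], "translation": [0, 0, 0.7], "fingers": -1}
  ]
}}

```text
time_s: 10.78
tcp_pos: [612.8, 9.2, 81.1]
orientation: [180.0, 0.0, -7.6]
contact_force: [-1.0, 0.1, -1.9]
grip_width: 0.531
grip_force: 41.5
```

{"fn": "apply_moves", "kwargs": {
  "moves": [
    {"turn": [0, 0, 0], "translation": [0, 0, 0.1], "fingers": -1},
    {"turn": [0, 0, 0], "translation": [0, 0, 0.2], "fingers": -1},
    {"turn": [0, 0, 0], "translation": [0, 0, 0.3], "fingers": -1},
    {"turn": [0, 0, 0], "translation": [0, 0, 0.4], "fingers": -1},
    {"turn": [0, 0, 0], "translation": [0, 0, 0.5], "fingers": -1},
    {"turn": [0, 0, 0], "translation": [0, 0, 0.6], "fingers": -1},
    {"turn": [0, 0, 0], "translation": [0, 0, 0.6], "fingers": -1},
    {"turn": [0, 0, 0], "translation": [0, 0, 0.6], "fingers": -1}
  ]
}}

```text
time_s: 11.45
tcp_pos: [612.9, 9.2, 75.2]
orientation: [180.0, 0.0, -7.6]
contact_force: [-0.1, -0.4, -1.9]
grip_width: 0.537
grip_force: 41.5
```

Hook at about 107.4, about 2 mm to the wall. Last bit very slow.

{"fn": "apply_moves", "kwargs": {
  "moves": [
    {"turn": [0, 0, 0], "translation": [0, 0, 0.03], "fingers": -1},
    {"turn": [0, 0, 0], "translation": [0, 0, 0.06], "fingers": -1},
    {"turn": [0, 0, 0], "translation": [0, 0, 0.09], "fingers": -1},
    {"turn": [0, 0, 0], "translation": [0, 0, 0.12], "fingers": -1},
    {"turn": [0, 0, 0], "translation": [0, 0, 0.15], "fingers": -1},
    {"turn": [0, 0, 0], "translation": [0, 0, 0.18], "fingers": -1},
    {"turn": [0, 0, 0], "translation": [0, 0, 0.2], "fingers": -1},
    {"turn": [0, 0, 0], "translation": [0, 0, 0.2], "fingers": -1}
  ]
}}

```text
time_s: 12.12
tcp_pos: [613.0, 9.2, 73.2]
orientation: [180.0, 0.0, -7.6]
contact_force: [-0.3, -0.4, -2.0]
grip_width: 0.533
grip_force: 41.5
```

{"fn": "apply_moves", "kwargs": {
  "moves": [
    {"turn": [0, 0, 0], "translation": [0, 0, 0.02], "fingers": -1},
    {"turn": [0, 0, 0], "translation": [0, 0, 0.04], "fingers": -1},
    {"turn": [0, 0, 0], "translation": [0, 0, 0.06], "fingers": -1},
    {"turn": [0, 0, 0], "translation": [0, 0, 0.08], "fingers": -1},
    {"turn": [0, 0, 0], "translation": [0, 0, 0.1], "fingers": -1},
    {"turn": [0, 0, 0], "translation": [0, 0, 0.1], "fingers": -1},
    {"turn": [0, 0, 0], "translation": [0, 0, 0.1], "fingers": -1},
    {"turn": [0, 0, 0], "translation": [0, 0, 0.1], "fingers": -1}
  ]
}}

```text
time_s: 12.78
tcp_pos: [613.1, 9.2, 72.7]
orientation: [180.0, -0.0, -7.6]
contact_force: [-2.0, -0.6, 4.1]
grip_width: 0.535
grip_force: 42.0
```

The hook is seated: it stopped at z ≈ 105 with about 6 N of contact. I'll ease off slightly, then open.

{"fn": "apply_moves", "kwargs": {
  "moves": [
    {"turn": [0, 0, 0], "translation": [0, 0, -0.02], "fingers": -1},
    {"turn": [0, 0, 0], "translation": [0, 0, -0.04], "fingers": -1},
    {"turn": [0, 0, 0], "translation": [0, 0, -0.04], "fingers": -1},
    {"turn": [0, 0, 0], "translation": [0, 0, -0.04], "fingers": 0.15},
    {"turn": [0, 0, 0], "translation": [0, 0, -0.04], "fingers": 0.2},
    {"turn": [0, 0, 0], "translation": [0, 0, -0.04], "fingers": 0.35},
    {"turn": [0, 0, 0], "translation": [0, 0, -0.04], "fingers": 0.5},
    {"turn": [0, 0, 0], "translation": [0, 0, -0.04], "fingers": 0.6}
  ]
}}

```text
time_s: 13.45
tcp_pos: [613.1, 9.2, 72.6]
orientation: [-180.0, -0.0, -7.6]
contact_force: [-0.3, 0.8, 0.2]
grip_width: 0.799
grip_force: 0.0
```

```bash
python3 rim.py w6.png; python3 -c "
from h import *
s=np.load('w.npz')"
```

```text
strip n 11805 z 115.1 yaw -7.63 span 176.9 width [-3.9  2.3] gap 29.7 notch [652.9   3.6] ends [641.1 -84.6] [664.6  90.7]
hook 4288 tool xyz min [ 29.1 -11.8 -37. ] med [ 40.2  -0.2 -35.5] max [ 46.2  11.4 -21.4] ((37.439720153808594, -0.05396080017089844), (18.666095733642578, 39.64710235595703), 0.0370519794523716)
orange 1802 tool xyz min [-35.  -19.8 -35.9] med [ 28.6  15.3 -31.3] max [ 32.1  20.  -20.2] ((-1.7097587585449219, 0.001422882080078125), (39.996002197265625, 68.53581237792969), 89.9939193725586)
tcp [613.    9.2  72.7] ori [-180.     -0.     -7.63] q [  17.4   37.   -28.1  100.7   22.4   47.9 -118.7] F [-0.81 -0.21 -0.75] grip 0.801 0.0 t 13.5
translation cm [-4.27 -0.21 -7.73] turn z 0.001 =deg -0.1
```

View pics/w6.png

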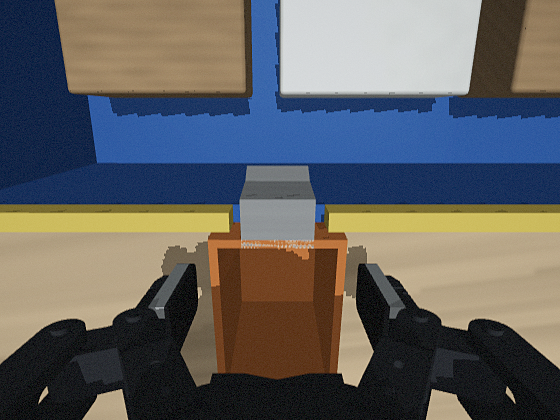

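The wrist picture shows the released cup hanging with the crossbar (columns 241–315) down in the notch, between the strip ends at 232 and 327. The fingers stand clear on both sides, so I'll retreat straight up.

{"fn": "apply_moves", "kwargs": {
  "moves": [
    {"turn": [0, 0, 0], "translation": [0, 0, -0.3], "fingers": 0.6},
    {"turn": [0, 0, 0], "translation": [0, 0, -1], "fingers": 0.6},
    {"turn": [0, 0, 0], "translation": [0, 0, -2], "fingers": 0.6},
    {"turn": [0, 0, 0], "translation": [0, 0, -3.5], "fingers": 0.6},
    {"turn": [0, 0, 0], "translation": [0, 0, -5.5], "fingers": 0.6},
    {"turn": [0, 0, 0], "translation": [0, 0, -8], "fingers": 0.6},
    {"turn": [0, 0, 0], "translation": [0, 0, -10.5], "fingers": 0.6},
    {"turn": [0, 0, 0], "translation": [0, 0, -13], "fingers": 0.6}
  ]
}}

```text
time_s: 14.17
tcp_pos: [613.1, 9.4, 205.1]
orientation: [-180.0, -0.1, -7.6]
contact_force: [0.1, 0.7, -0.4]
grip_width: 0.803
grip_force: 0.0
```

{"fn": "apply_moves", "kwargs": {
  "moves": [
    {"turn": [0, 0, 0], "translation": [0, 0, -1], "fingers": 0.6},
    {"turn": [0, 0, 0], "translation": [0, 0, -1], "fingers": 0.6},
    {"turn": [0, 0, 0], "translation": [0, 0, -1], "fingers": 0.6},
    {"turn": [0, 0, 0], "translation": [0, 0, -1], "fingers": 0.6},
    {"turn": [0, 0, 0], "translation": [0, 0, -1], "fingers": 0.6},
    {"turn": [0, 0, 0], "translation": [0, 0, -1], "fingers": 0.6},
    {"turn": [0, 0, 0], "translation": [0, 0, -1], "fingers": 0.6},
    {"turn": [0, 0, 0], "translation": [0, 0, -1], "fingers": 0.6}
  ]
}}

```text
time_s: 14.83
tcp_pos: [612.7, 9.2, 211.9]
orientation: [-180.0, 0.1, -7.6]
contact_force: [0.4, 0.4, 0.6]
grip_width: 0.8
grip_force: 0.0
```

Run:
```python
from h import *
p,T=cam('wrist'); a,d=get_image('wrist'); P=cloud('wrist',d,T); cv2.imwrite('pics/w7.png',a[...,::-1])
h=cv2.cvtColor(a,cv2.COLOR_RGB2HSV).astype(int); H,S=h[...,0],h[...,1]
near=(d>0)&(np.hypot(P[...,0]-612,P[...,1]-9)<60)&(P[...,2]>98)&(P[...,2]<113)
for n,m in(('hook',near&(S<80)),('rim',near&(H<14)&(S>150))):
    q=P[m]; print(n,m.sum(),q.mean(0).round(1),'z',np.percentile(q[:,2],[5,50,95]).round(1),cv2.minAreaRect(q[:,:2].astype(np.float32)))
    A=np.c_[q[:,:2]-q[:,:2].mean(0),np.ones(len(q))]; print(' slope',np.linalg.lstsq(A,q[:,2],rcond=None)[0].round(3))
go([613,9,200],-7.6)
```

```text
hook 777 [651.8   4.4 107.8] z [102.9 108.3 109.5] ((651.4404907226562, 5.481114387512207), (27.076234817504883, 14.996485710144043), 82.65919494628906)
 slope [-1.38000e-01  2.70000e-02  1.07756e+02]
rim 1306 [611.   10.1 104.2] z [ 99.1 104.3 108.1] ((609.9550170898438, 9.957422256469727), (45.86666488647461, 70.75250244140625), 82.48950958251953)
 slope [ 7.20000e-02 -1.30000e-02  1.04185e+02]
tcp [612.8   9.3 212.1] ori [-1.80e+02  5.00e-02 -7.62e+00] q [  20.7   27.4  -32.3   95.3   16.1   62.  -113.9] F [ 0.07 -0.89 -0.11] grip 0.8 0.0 t 14.88
translation cm [0.03 0.02 1.21] turn z -0.0 =deg 0.0
```

View pics/w7.png

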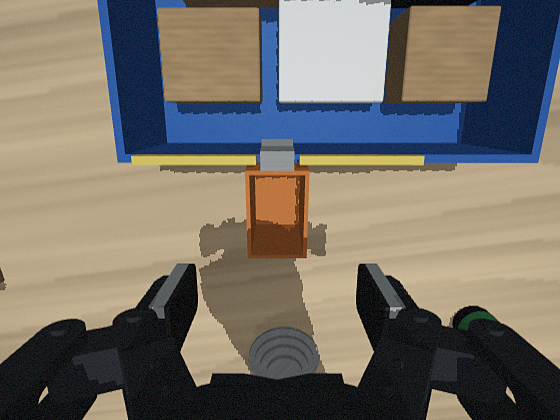

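The wrist picture shows the cup hanging outside the bin at (277,213), with its hook in the notch at (278,158). The cup tilts about 0.07 rad and is square to the rim. The sprocket and the bottle look undisturbed, and nothing is being touched.

```bash
python3 -c "
from plant import hand_in
print(hand_in())"
```

```text
the job is handed in; nothing more can be done
None
```

The orange cup now hangs by its hook in the notch of the yellow strip on the bin's front rim, released and tilted about 0.07 rad, and I handed the job in at about 15 s without seeing the judge's verdict.

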